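# Lock the control box's cover with its quarter-turn fastener

## Robot

A 6-joint arm with a two-finger parallel gripper is mounted at the origin on a cart in front of the work surface, level with it; the furniture and walls round the work are solid. World frame = base frame: x ahead of the robot, y to its left, z up, the work surface at z = 0. Lengths are in m, angles in rad, forces in N, time in s.
With the tool pointing down it reaches from about 0.35 to 0.775 m from the base axis. Payload 5.5 kg.
Tool frame: the origin (TCP) lies between the finger pads; the fingertips stand 19 mm ahead of it and the grasp point (between the pads) is the TCP; z points along the fingers, y is the direction in which the jaws open and shut (so a half turn about z gives the same grasp; the last joint's range is limited). The gripper opens to 85 mm and grips with 20 to 120 N. Pads are 22 mm wide; open, the fingers measure 114 mm over their backs; the gripper's body (76 mm by 85 mm) begins 54 mm behind the grasp point. The pads swing forward as they close: fully open they stand 13 mm farther back than shut.
Start: joints at [0.977, 0.313, 0.046, 1.304, 0, 1.431], TCP at [0.252, 0.517, 0.25] pointing down, gripper open.
Joint ranges: [-2.76, 2.76], [-0.86, 1.69], [-1.03, 1.26], [-2.2, 2.34], [-1.47, 1.5], [-3.14, 3.14]. Speed limits (rad/s): [2.57, 2.57, 3.14, 3.14, 3.14, 3.14].

## Interface

Orientations are given as a unit quaternion [w, x, y, z].
In Python, from workcell import get_state, cams, workorder gives the robot as it stands.
- The arm moves only by the tool play_rows, never from a script. Its argument "series" is text: rows parted by semicolons, each of 7 numbers parted by spaces: the opening in per cent of the stroke, from 0 (shut) to 100 (fully open), then the shift along the tool's x, y, z in cm, then the turn, a rotation vector about the tool's x, y, z in degrees. A call has 1 to 12 rows; each row shifts and turns the commanded pose from where the row before left it, along the tool's axes as they then stand; what a row does not reach is not made up. A row lasts 1/8 s, in which the tool goes at most 62.5 mm and 10.7 degrees, less where a joint would pass 70% of its speed; a pose out of reach is approached as far as the arm can. A call with a gripper value outside its range is refused whole. The fingers move at their own pace and stop on an object; "newtons" is the grip in N (left out, the last holds). Time passes only in rows, so rows that do not move let the fingers close. It gives the time, the measured TCP pose, the force and the opening at its end, in the units of the state.
- get_state(): the state, without advancing time (a new reading comes with each control period).
- cams.read_camera(name): name is "scene" or "top" or "wrist"; returns the picture (420x560x3 uint8, red, green, blue); there is no depth.
- cams.get_calibration(name): a dict with "fx", "fy", "cx", "cy" (pixels), "rvec" (rotation vector, rad) and "tvec" (3), from world to camera coordinates, as OpenCV has them. Camera axes: x right, y down, z forward; pixel columns grow to the right and rows downward; lengths in m; the calibration is good to about 2 mm. A picture is of the moment at which its call begins: read the wrist's pose just before it. get_calibration takes no time and is no camera call; for the wrist camera it gives the pose at the moment of the call.
- workorder.hand_in(): hands the job in, once; it reports no verdict.
The state is a dict: "clock": time; "joint_pos": joint angles; "qvel": joint speeds; "tau": joint torques, N m; "tcp_pos": TCP position; "orientation": TCP orientation; "wrist_force": force on the tool from outside, world axes, zero at the start; "ft_torque": the same for the moment, N m; "finger_gap": finger opening in m.
Only numpy, scipy, OpenCV 4.12 (cv2) and the standard library are available. Lean on these libraries where they do the work, as an engineer would, in place of code of your own. Each camera call takes 0.05 s, during which the arm holds its last target.

## Task

The white cover panel of the grey control box stands ajar: press it fully shut with your fingertips. Then set a fingertip in the slot of the blue fastener on it and turn it a quarter turn clockwise (seen from above), all the way to its stop, so that the panel is locked. Do not lift the panel open further or turn the fastener before the panel is shut, leave everything else standing where it is, and finish with the hand clear.

Things in the scene. Friction and masses are not known exactly. Their poses are not given: they have to be found in the camera images.
- case: grey control box fixed to the bench, 200 (x) x 180 (y) x 75 mm high without its cover; origin under its centre on the bench; its -x side, with two round sockets, is the front and faces roughly to the robot, the cover's hinge runs along y at the far (+x) top edge. Its place and yaw (within 0.35 rad) vary
- panel_hinge (a point): middle of the hinge line of the cover, at x = +100, y = 0, z = 79 mm in the box's frame. The axes of this point turn with the cover: -x runs from the hinge to the cover's front edge, z is square to the cover. The cover is a white plate 200 x 180 x 8 mm; this point lies half-way through its thickness
- panel (a joint): opening angle of the cover in rad: 0 = shut flat, positive = front edge raised; starts at 0.2 to 0.4. Its stiff hinge stays where it is left; pressing it shut at the fastener takes 2 to 6 N
- slot_floor (a point): on the fastener's turning axis, on the floor of its slot; 130 mm from the hinge line towards the front, 8 mm above the hinge point's plane (87 mm above the bench when shut). Slot: right across the disc, 30 mm wide, 84 mm long (ends closed by the collar), 13 mm deep, with a yellow floor. It lies along this point's y axis; the axes turn with the fastener, z is square to the cover
- collar_top (a point): on the fastener's axis, level with the top of the black collar, 22 mm above the hinge point's plane (101 mm above the bench when shut). The fastener is a blue disc, 84 mm diameter, its top 1 mm below, inside this collar (98 mm outside, 84 mm inside), which is fixed to the cover. Pressing on the disc's and collar's front part, clear of the slot, shuts the cover. Axes: the cover's
- cam (a joint): turn of the fastener in rad, growing clockwise from above: 0 = unlocked, slot parallel to the hinge line; 1.571 = locked, at its stop, slot pointing to the hinge (and the red mark on the cover). Starts at 0 to 0.15. Friction 0.12 N m; stays where it is left. Turned, its tongue locks the cover under a keeper in the box; if turned first, the cover cannot shut
- beaker: bystander: clear 50 ml beaker, 45 mm wide, 52 mm high, near the box's left side; origin under its centre
- bottle_drop: bystander: small amber flask, 35 mm wide, 72 mm high, near the box's right side; origin under its centre
- tape_roll: bystander: roll of beige tape lying flat, 98 mm wide, 20 mm high; origin under its centre
- bottle_clear_2: bystander: clear bottle with blue cap, 56 mm wide, 102 mm high; origin under its centre
- bottle_red_2: bystander: amber bottle with red cap, 43 mm wide, 84 mm high; origin under its centre

How it is judged:
By the outcome, as a careful person would: the job done as asked, in the order asked, and still so for the second after the job is handed in, with the robot touching nothing.
It also fails if it takes over 42 s, if anything falls off the work surface, if the arm or the gripper's body presses on something with over 40 N, if the wrist force passes 120 N, or if a joint passes its speed limit or range.

## Working session

There is one attempt and no reset: what is moved stays moved. The work goes in short steps, Python scripts to look and compute and a tool call to move; the robot and the scene stay as the last step left them, time stands still between calls to the robot, and variables do not carry over. Pictures are saved under pics/ and viewed, and the job is handed in when it is done.

Besides the shell and the picture viewer there is one more tool, called after ">>>" as a command line: name --argument value ..., lists and objects as JSON in quotes. play_rows: Moves the arm, as the interface text tells. Its arguments: {"type":"object","properties":{"series":{"type":"string"},"newtons":{"type":"number"}},"required":["series"]}

```bash
ls; mkdir -p pics
python3 - <<'E'
from workcell import get_state, cams, workorder
import cv2,numpy as np
print(get_state())
for n in ["scene","top","wrist"]:
    c=cams.get_calibration(n); print(n,c)
    im=cams.read_camera(n); cv2.imwrite(f"pics/{n}0.png",im[:,:,::-1])
E
```

```text
pics
{'clock': 0.0, 'joint_pos': array([ 9.77360412e-01,  3.14028245e-01,  4.49575538e-02,  1.30356831e+00,
       -5.47571481e-06,  1.43116558e+00]), 'qvel': array([-0.00085034,  0.00202615, -0.00097656, -0.00118557,  0.00056898,
       -0.00022836]), 'tau': array([ 2.61300222e-03, -4.80618489e+01,  2.98539913e+01,  1.92593696e-02,
       -1.56851875e-04, -2.09593486e-05]), 'tcp_pos': array([0.25183216, 0.51639272, 0.24938422]), 'orientation': array([-3.27634066e-04,  2.24960485e-01,  9.74367452e-01, -8.61119234e-04]), 'wrist_force': array([ 0.46861735, -0.06177661,  0.71765679]), 'ft_torque': array([ 0.06337313,  0.02663877, -0.02812641]), 'finger_gap': 0.08542013793321847}
scene {'fx': 471.31549676611695, 'fy': 471.31549676611695, 'cx': 282.0528160053222, 'cy': 207.36146067642034, 'rvec': array([ 2.09797589, -0.51135925,  0.24669777]), 'tvec': array([-0.34300704,  0.32227339,  0.68802778])}
top {'fx': 421.3690828412353, 'fy': 421.3690828412353, 'cx': 279.1607614473061, 'cy': 207.70692133249943, 'rvec': array([ 2.18801606, -2.13611003,  0.17616588]), 'tvec': array([0.21563639, 0.54673531, 1.0076344 ])}
wrist {'fx': 338.27628176990976, 'fy': 338.27628176990976, 'cx': 281.69839982975594, 'cy': 211.26735725434438, 'rvec': array([-2.44263976, -1.5272879 , -0.22251284]), 'tvec': array([-0.57262348, -0.03854111,  0.3807966 ])}
```

View pics/scene0.png

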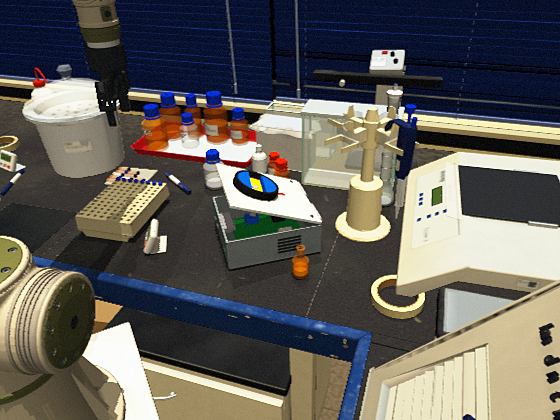

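View pics/top0.png

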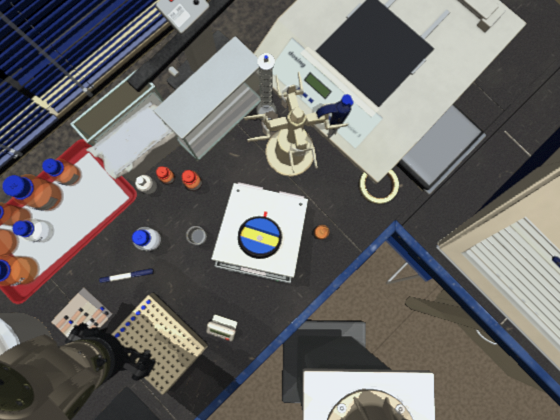

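Run:
```python
import cv2
a=cv2.imread("pics/top0.png")[170:300,195:340]; cv2.imwrite("pics/topz.png",cv2.resize(a,None,fx=5,fy=5,interpolation=cv2.INTER_CUBIC)[:600,:])
a=cv2.imread("pics/scene0.png")[155:285,195:340]; cv2.imwrite("pics/scz.png",cv2.resize(a,None,fx=5,fy=5,interpolation=cv2.INTER_CUBIC)[:600,:])
```

```text
(no output)
```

View pics/topz.png

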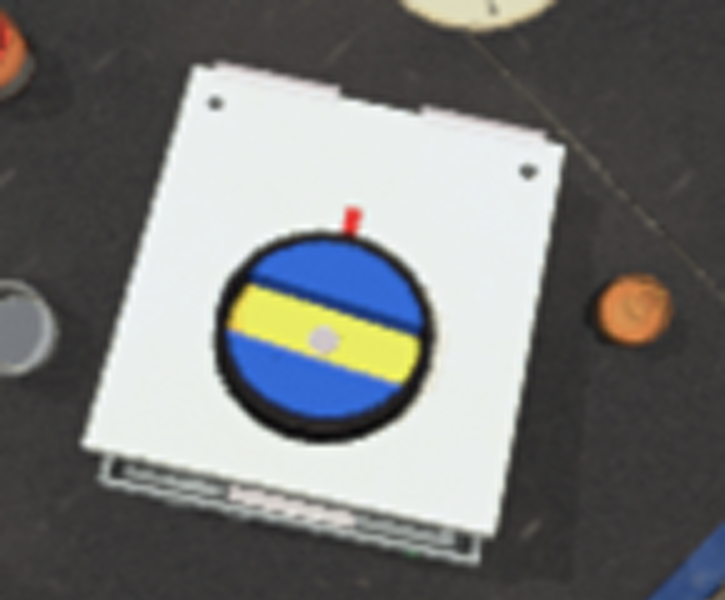

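View pics/scz.png

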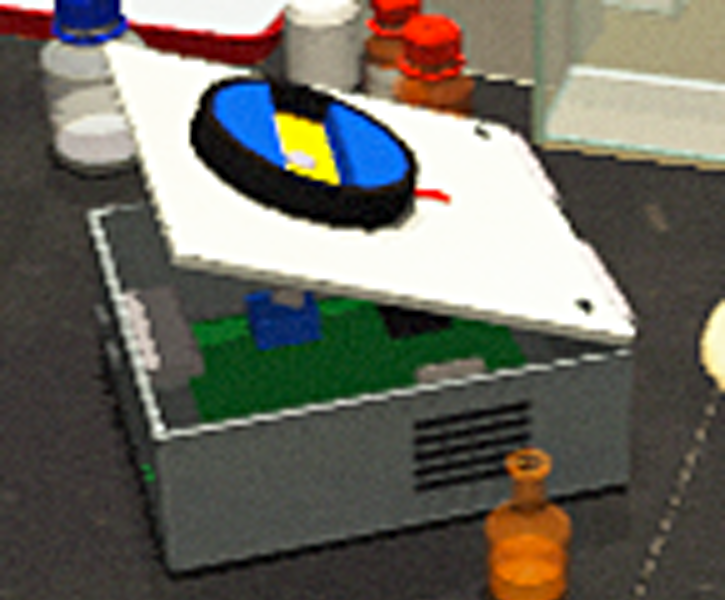

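View pics/wrist0.png

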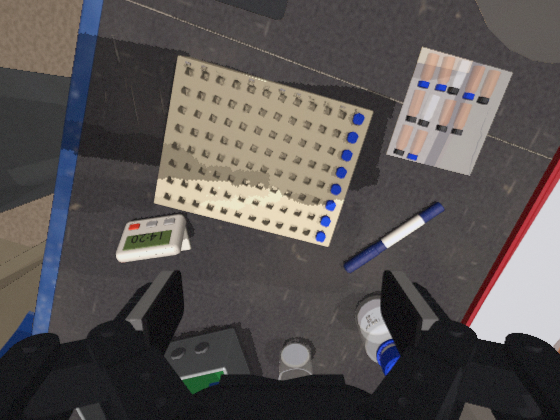

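```bash
cat > h.py <<'E'
import numpy as np,cv2
from scipy.optimize import least_squares
from scipy.spatial.transform import Rotation as R
def proj(c,P):
    return cv2.projectPoints(np.atleast_2d(P).astype(float),c["rvec"],c["tvec"],np.array([[c["fx"],0,c["cx"]],[0,c["fy"],c["cy"]],[0,0,1]]),None)[0][:,0]
def box(p,P):
    P=np.atleast_2d(P).astype(float)/1000
    return P@R.from_euler('z',p[2]).as_matrix().T+[p[0],p[1],0]
def pan(p,P): # panel frame (mm, hinge) -> world ; front edge raised for positive
    P=np.atleast_2d(P).astype(float)
    return box(p,P@R.from_euler('y',p[3]).as_matrix().T+[100,0,79])
E
cat > fit.py <<'E'
from h import *
from workcell import cams
T=cams.get_calibration("top");S=cams.get_calibration("scene")
z=lambda l,o:(np.array(l)+.5)/5-.5+o
tp=z([(83,445),(495,535),(565,148),(192,68),(323,340)],(195,170))
tb=z([(103,485),(478,562)],(195,170))
sp=z([(105,43),(178,258),(632,335),(300,160)],(195,155))
sb=z([(163,435),(170,572),(92,212),(630,485)],(195,155))
PP=[(-200,90,4),(-200,-90,4),(0,-90,4),(0,90,4),(-130,0,8)]
def res(p):
    return np.r_[proj(T,pan(p,PP))-tp, proj(T,box(p,[(-100,90,75),(-100,-90,75)]))-tb,
      proj(S,pan(p,[PP[0],PP[1],PP[2],PP[4]]))-sp, proj(S,box(p,[(-100,-90,75),(-100,-90,0),(-100,90,75),(100,-90,0)]))-sb].ravel()
r=least_squares(res,[0.5,0.05,0.,0.3],loss='soft_l1')
print(r.x,'\n',res(r.x).reshape(-1,2).round(1))
p=r.x
# cam angle: back-project yellow floor edges in top onto plane, in panel frame
from scipy.optimize import fsolve
def bp(uv):
    return fsolve(lambda q:(proj(T,pan(p,[(q[0],q[1],8)]))-uv).ravel(),[-130,0])
for a,b in [((230,332),(400,385)),((258,287),(423,337))]:
    A,B=bp(z(a,(195,170))),bp(z(b,(195,170))); print(A,B,np.arctan2(B[0]-A[0],B[1]-A[1]))
q=p.copy();
print('slot now',pan(p,(-130,0,8)),'collar',pan(p,(-130,0,22)));q[3]=0;print('shut',pan(q,(-130,0,8)),'hinge',box(p,(100,0,79)))
E
python3 fit.py
```

```text
[ 0.47704985  0.27016612 -0.18609151  0.38155287] 
 [[ 0.   0. ]
 [ 0.1 -0.4]
 [ 0.  -1.4]
 [ 0.3 -1.2]
 [ 0.1  0. ]
 [-0.8 -0.7]
 [-0.   0.1]
 [-0.8  0.1]
 [-0.  -0.5]
 [ 1.  -0.7]
 [-0.4  0.5]
 [-1.5  0.4]
 [ 0.3  2. ]
 [-1.5 -0.7]
 [-0.2  1. ]]
[-135.58055035   41.00391869] [-143.47406804  -37.04976695] -3.0408059684507758
[-111.12869175   33.91076602] [-118.30167519  -42.68592634] -3.0482188433598685
slot now [[0.45968248 0.27343587 0.13483178]] collar [[0.46480555 0.27247135 0.147825  ]]
shut [[0.4475678 0.2757167 0.087    ]] hinge [[0.57532333 0.25166419 0.079     ]]
```

```bash
cat >> h.py <<'E'
PB=np.array([ 0.47704985,  0.27016612, -0.18609151,  0.38155287])
def press(a,x=-163,y=0,z=22,lead=0): # TCP for fingertip on panel point at angle a
    q=PB.copy();q[3]=a
    return pan(q,(x,y,z))[0]+[0,0,.019+lead]
def delta(tgt,yaw):
    """total shift (cm, present tool axes) and turn (rotvec deg) from the present pose to tool pointing down with tool-y at yaw"""
    from workcell import get_state
    s=get_state(); o=s["orientation"]; M=R.from_quat([o[1],o[2],o[3],o[0]]).as_matrix()
    y=np.array([np.cos(yaw),np.sin(yaw),0]);zz=np.array([0,0,-1.]);G=np.c_[np.cross(y,zz),y,zz]
    print('t',s["clock"],'tcp',s["tcp_pos"].round(4),'F',s["wrist_force"].round(1),'j',s["joint_pos"].round(2),'gap',round(s["finger_gap"],4))
    print('shift cm',(M.T@(np.array(tgt)-s["tcp_pos"])*100).round(2),'turn',np.degrees(R.from_matrix(M.T@G).as_rotvec()).round(2))
    print('shift in goal axes',(G.T@(np.array(tgt)-s["tcp_pos"])*100).round(2))
E
python3 - <<'E'
from h import *
yaw=np.pi/2+PB[2]
delta(press(.3816,lead=.04),yaw)
for a in [.3816,.3,.2,.1,0]: print(press(a).round(4))
E
```

```text
t 0.15 tcp [0.2519 0.5165 0.2496] F [-0.9  0.1 -0.1] j [ 0.98  0.31  0.05  1.3  -0.    1.43] gap 0.0856
shift cm [-26.88 -13.4    3.06] turn [ -0.08  -0.02 -15.34]
shift in goal axes [-22.37 -20.04   3.05]
[0.4347 0.2781 0.1791]
[0.4287 0.2793 0.1672]
[0.4226 0.2804 0.1519]
[0.4181 0.2813 0.1362]
[0.4151 0.2818 0.12  ]
```

>>> play_rows --series "0 0 0 0 0 0 -7.67; 0 0 0 0 0 0 -7.67; 0 -2.8 -2.5 0.38 0 0 0; 0 -2.8 -2.5 0.38 0 0 0; 0 -2.8 -2.5 0.38 0 0 0; 0 -2.8 -2.5 0.38 0 0 0; 0 -2.8 -2.5 0.38 0 0 0; 0 -2.8 -2.5 0.38 0 0 0; 0 -2.8 -2.5 0.38 0 0 0; 0 -2.8 -2.5 0.38 0 0 0; 0 0 0 0 0 0 0; 0 0 0 0 0 0 0" --newtons 30

```text
clock: 1.65
tcp_pos: [0.4349, 0.2789, 0.2197]
orientation: [-0.0, 0.093, 0.996, 0.0]
wrist_force: [-0.6, -0.8, 0.0]
finger_gap: -0.0003
```

Run:
```python
from h import *
from workcell import cams
delta(press(.3816),np.pi/2+PB[2])
c=cams.get_calibration("wrist"); im=cams.read_camera("wrist")[:,:,::-1].copy()
PP=[(-200,90,4),(-200,-90,4),(0,-90,4),(0,90,4),(-130,0,8)]
PP+=[(-130+49*np.cos(t),49*np.sin(t),22) for t in np.linspace(0,6.28,30)]
for u in proj(c,pan(PB,PP)):
    if abs(u).max()<2000: cv2.circle(im,tuple(int(v) for v in u),2,(255,0,255),-1)
cv2.imwrite("pics/w1.png",im)
cv2.imwrite("pics/s1.png",cams.read_camera("scene")[:,:,::-1])
```

```text
t 1.65 tcp [0.4349 0.2789 0.2197] F [-0.6 -0.8  0. ] j [ 0.41  0.21 -0.16  1.2   0.    0.6 ] gap -0.0003
shift cm [ 0.   -0.08  4.06] turn [ 0.   -0.05 -0.02]
shift in goal axes [ 0.   -0.08  4.06]
```

View pics/w1.png

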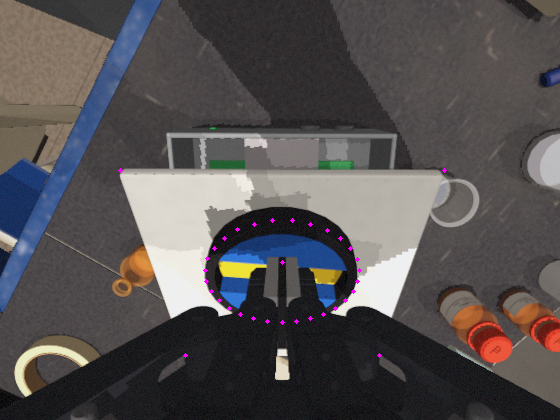

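View pics/s1.png

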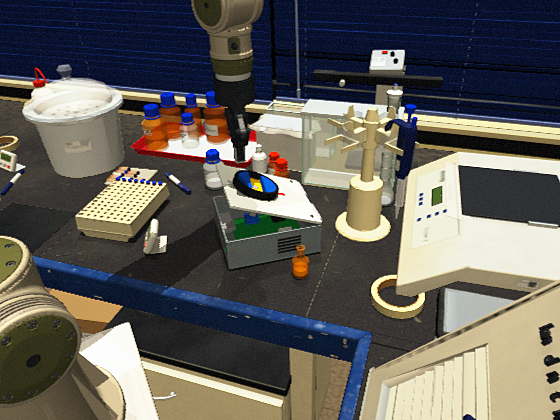

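>>> play_rows --series "0 0 0 2 0 0 0; 0 0 0 1.7 0 0 0; 0 0.2 0 0.6 0 0 0; 0 0.3 0 0.6 0 0 0; 0 0.3 0 0.6 0 0 0; 0 0.3 0 0.7 0 0 0; 0 0.2 0 0.6 0 0 0; 0 0.1 0 0.3 0 0 0; 0 0 0 0 0 0 0"

```text
clock: 2.88
tcp_pos: [0.4211, 0.2812, 0.1485]
orientation: [-0.0, 0.093, 0.996, -0.0]
wrist_force: [0.3, 0.4, -0.3]
finger_gap: -0.0002
```

Run:
```python
from h import *
from workcell import cams
delta(press(0),np.pi/2+PB[2])
cv2.imwrite("pics/s2.png",cv2.resize(cams.read_camera("scene")[:,:,::-1][130:290,180:350],None,fx=3.5,fy=3.5))
```

```text
t 2.875 tcp [0.4211 0.2812 0.1485] F [ 0.3  0.4 -0.3] j [ 0.43  0.24 -0.31  1.02 -0.    0.62] gap -0.0002
shift cm [ 0.6  -0.05  2.85] turn [-0.04 -0.04 -0.  ]
shift in goal axes [ 0.6  -0.05  2.85]
```

View pics/s2.png

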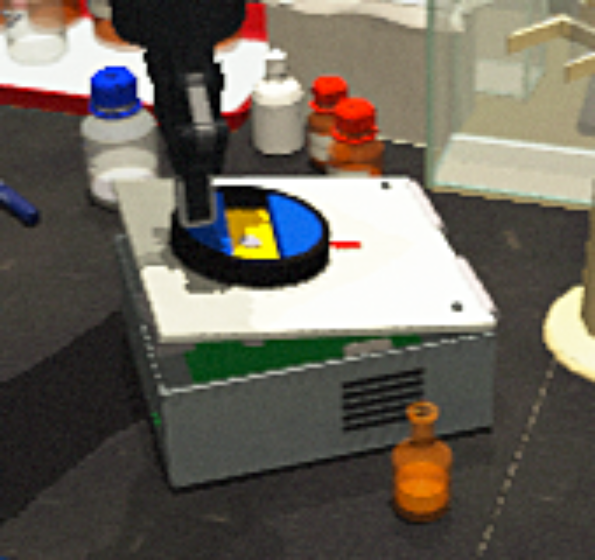

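>>> play_rows --series "0 0.2 0 0.6 0 0 0; 0 0.2 0 0.6 0 0 0; 0 0.1 0 0.6 0 0 0; 0 0.1 0 0.5 0 0 0; 0 0 0 0.3 0 0 0; 0 0 0 0.1 0 0 0; 0 0 0 0.1 0 0 0; 0 0 0 0 0 0 0"

```text
clock: 3.92
tcp_pos: [0.4153, 0.2826, 0.1208]
orientation: [-0.0, 0.093, 0.996, 0.0]
wrist_force: [1.5, -0.3, 0.3]
finger_gap: 0.0002
```

>>> play_rows --series "0 0 0 0.1 0 0 0; 0 0 0 0.1 0 0 0; 0 0 0 0 0 0 0"

```text
clock: 4.3
tcp_pos: [0.4156, 0.2826, 0.1192]
orientation: [0.0, 0.093, 0.996, 0.0]
wrist_force: [0.8, -0.5, 3.1]
finger_gap: 0.0002
```

Run:
```python
from h import *
from workcell import cams
delta(press(0),np.pi/2+PB[2])
cv2.imwrite("pics/s3.png",cv2.resize(cams.read_camera("scene")[:,:,::-1][130:290,180:350],None,fx=3.5,fy=3.5))
```

```text
t 4.3 tcp [0.4156 0.2826 0.1192] F [ 0.8 -0.5  3.1] j [ 0.44  0.26 -0.37  0.95  0.    0.62] gap 0.0002
shift cm [ 0.03 -0.09 -0.08] turn [0.02 0.01 0.  ]
shift in goal axes [ 0.03 -0.09 -0.08]
```

View pics/s3.png

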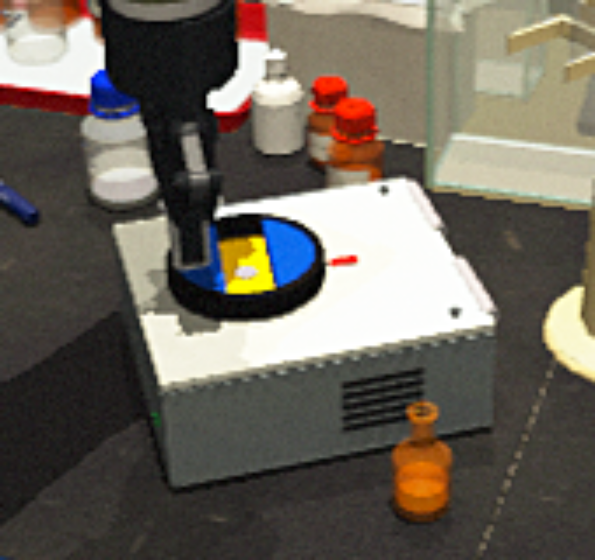

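>>> play_rows --series "0 0 0 0.1 0 0 0; 0 0 0 0.1 0 0 0; 0 0 0 0 0 0 0"

```text
clock: 4.72
tcp_pos: [0.4156, 0.2827, 0.1188]
orientation: [0.001, 0.093, 0.996, 0.0]
wrist_force: [-3.2, -2.0, 16.6]
finger_gap: -0.0
```

>>> play_rows --series "0 0 0 -1.5 0 0 0; 0 0 0 -3 0 0 0; 60 1 0 -4 0 0 0; 60 3 0 0 0 0 0; 60 2 0 0 0 0 0; 60 0 0 0 0 0 0; 60 0 0 0 0 0 0"

```text
clock: 5.6
tcp_pos: [0.3567, 0.2937, 0.2015]
orientation: [-0.0, 0.093, 0.996, -0.0]
wrist_force: [0.8, -0.1, 0.7]
finger_gap: 0.0512
```

Run:
```python
from h import *
from workcell import cams
q=PB.copy();q[3]=0
delta(press(0),np.pi/2+PB[2])
PP=[(-200,90,4),(-200,-90,4),(0,-90,4),(0,90,4),(-130,0,8)]
PP+=[(-130+42*np.cos(t),42*np.sin(t),22) for t in np.linspace(0,6.28,30)]
for n in ["wrist","top"]:
    c=cams.get_calibration(n); im=cams.read_camera(n)[:,:,::-1].copy()
    cv2.imwrite(f"pics/{n}4raw.png",im)
    for u in proj(c,pan(q,PP)):
        if abs(u).max()<2000: cv2.circle(im,tuple(int(round(v)) for v in u),1,(255,0,255),-1)
    if n=="top": im=cv2.resize(im[170:290,195:340],None,fx=5,fy=5)
    cv2.imwrite(f"pics/{n}4.png",im)
```

```text
t 5.6 tcp [0.3567 0.2937 0.2015] F [ 0.8 -0.1  0.7] j [ 0.51  0.12 -0.32  1.13 -0.    0.7 ] gap 0.0512
shift cm [-5.96 -0.08  8.15] turn [-0.02 -0.01  0.02]
shift in goal axes [-5.96 -0.08  8.15]
```

View pics/wrist4.png

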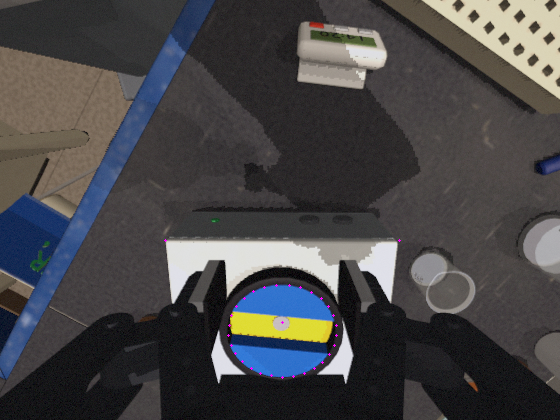

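View pics/top4.png

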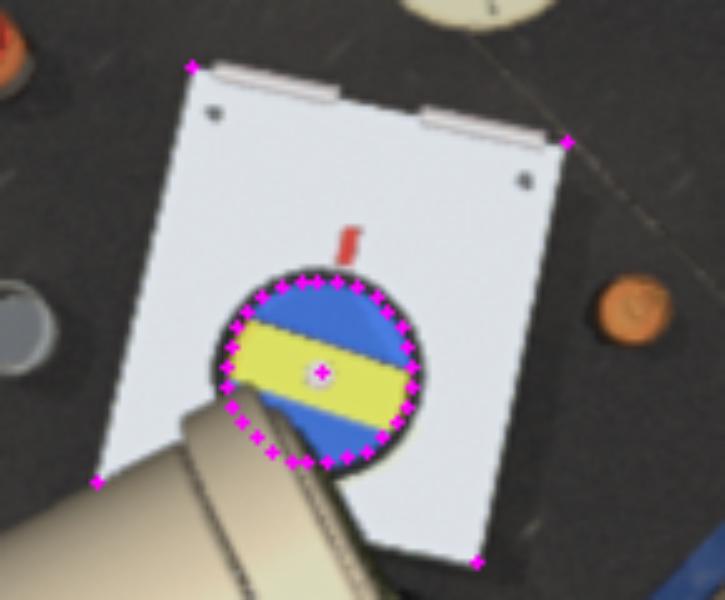

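Run:
```python
from h import *
q=PB.copy();q[3]=0
t=pan(q,(-130,0,8))[0]; t[2]=.15
delta(t,np.pi/2+PB[2]-np.radians(5.5))
```

```text
t 5.7 tcp [0.3571 0.2936 0.2015] F [-0.2 -0.2 -0.8] j [ 0.51  0.12 -0.32  1.13 -0.    0.7 ] gap 0.0512
shift cm [-9.22 -0.08  5.15] turn [-0.02 -0.01  5.48]
shift in goal axes [-9.19  0.8   5.15]
```

>>> play_rows --series "40 -3 0 0 0 0 0; 40 -3.1 -0.04 0 0 0 0; 40 -3.1 -0.04 2 0 0 0; 40 0 0 3.1 0 0 5.5; 40 0 0 0 0 0 0; 40 0 0 0 0 0 0; 40 0 0 0 0 0 0"

```text
clock: 6.58
tcp_pos: [0.4475, 0.2763, 0.1523]
orientation: [0.001, 0.14, 0.99, 0.001]
wrist_force: [-0.0, -0.7, 0.3]
finger_gap: 0.0342
```

Run:
```python
from h import *
from workcell import cams
q=PB.copy();q[3]=0
t=pan(q,(-130,0,8))[0]; t[2]=.106
delta(t,np.pi/2+PB[2]-np.radians(5.5))
cv2.imwrite("pics/w5.png",cams.read_camera("wrist")[:,:,::-1])
cv2.imwrite("pics/s5.png",cv2.resize(cams.read_camera("scene")[:,:,::-1][130:290,180:350],None,fx=3.5,fy=3.5))
```

```text
t 6.575 tcp [0.4475 0.2763 0.1523] F [-0.  -0.7  0.3] j [ 0.4   0.27 -0.26  1.04  0.    0.68] gap 0.0342
shift cm [-0.01 -0.06  4.63] turn [0.09 0.1  0.07]
shift in goal axes [-0.02 -0.06  4.63]
```

View pics/w5.png

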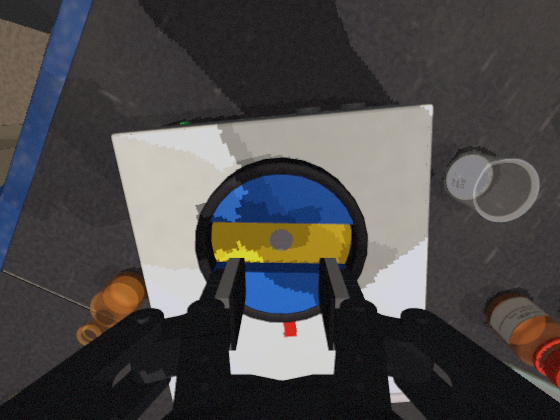

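View pics/s5.png

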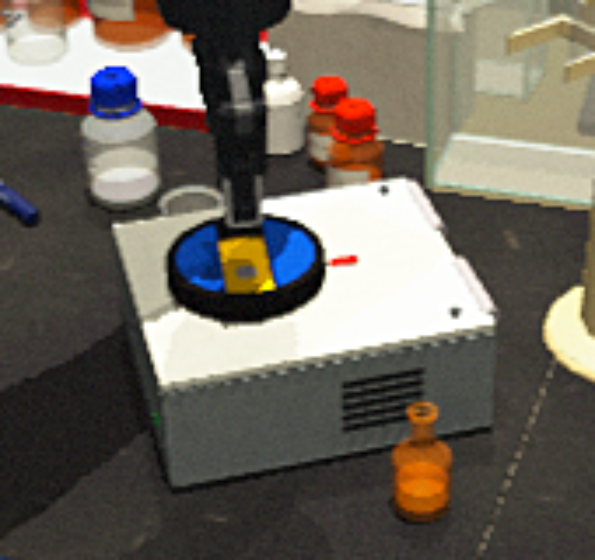

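>>> play_rows --series "40 0 -0.06 1.5 0 0 0; 40 0 0 1.3 0 0 0; 40 0 0 0.8 0 0 0; 40 0 0 0.5 0 0 0; 40 0 0 0.3 0 0 0; 40 0 0 0 0 0 0"

```text
clock: 7.42
tcp_pos: [0.4467, 0.2753, 0.1068]
orientation: [-0.0, 0.141, 0.99, 0.0]
wrist_force: [0.3, 0.1, -0.1]
finger_gap: 0.0343
```

>>> play_rows --series "40 0 0 0.1 0 0 8; 40 0 0 0 0 0 8; 40 0 0 0 0 0 8; 40 0 0 0 0 0 8; 40 0 0 0 0 0 0"

```text
clock: 8.05
tcp_pos: [0.4474, 0.2751, 0.1064]
orientation: [0.001, 0.408, 0.913, 0.0]
wrist_force: [1.5, -1.2, -0.3]
finger_gap: 0.0343
```

Run:
```python
from h import *
from workcell import cams,get_state
q=PB.copy();q[3]=0
t=pan(q,(-130,0,8))[0]; t[2]=.106
delta(t,np.pi/2+PB[2]-np.radians(90));print(get_state()["ft_torque"])
cv2.imwrite("pics/w6.png",cams.read_camera("wrist")[:,:,::-1])
```

```text
t 8.05 tcp [0.4474 0.2751 0.1064] F [ 1.5 -1.2 -0.3] j [ 0.4   0.31 -0.33  0.93 -0.    1.24] gap 0.0343
shift cm [0.03 0.05 0.04] turn [8.000e-02 3.000e-02 5.257e+01]
shift in goal axes [0.06 0.01 0.04]
[-0.34878712 -0.23355998  0.07401906]
```

View pics/w6.png

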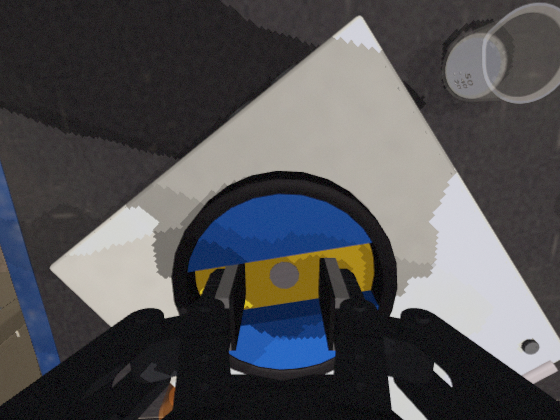

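>>> play_rows --series "40 0 0 0 0 0 9; 40 0 0 0 0 0 9; 40 0 0 0 0 0 9; 40 0 0 0 0 0 9; 40 0 0 0 0 0 9; 40 0 0 0 0 0 8; 40 0 0 0 0 0 4; 40 0 0 0 0 0 0"

```text
clock: 9.1
tcp_pos: [0.447, 0.2757, 0.1063]
orientation: [-0.0, 0.793, 0.609, 0.001]
wrist_force: [0.5, 1.1, 0.4]
finger_gap: 0.0343
```

Run:
```python
from h import *
from workcell import cams,get_state
q=PB.copy();q[3]=0
t=pan(q,(-130,0,8))[0]; t[2]=.106
delta(t,np.pi/2+PB[2]-np.radians(90));print(get_state()["ft_torque"])
cv2.imwrite("pics/w7.png",cams.read_camera("wrist")[:,:,::-1])
```

```text
t 9.1 tcp [0.447  0.2757 0.1063] F [0.5 1.1 0.4] j [ 0.4   0.31 -0.33  0.93  0.    2.23] gap 0.0343
shift cm [0.01 0.06 0.03] turn [ 0.03 -0.07 -4.33]
shift in goal axes [0.01 0.06 0.03]
[ 0.08210852 -0.10789696  0.02528347]
```

View pics/w7.png

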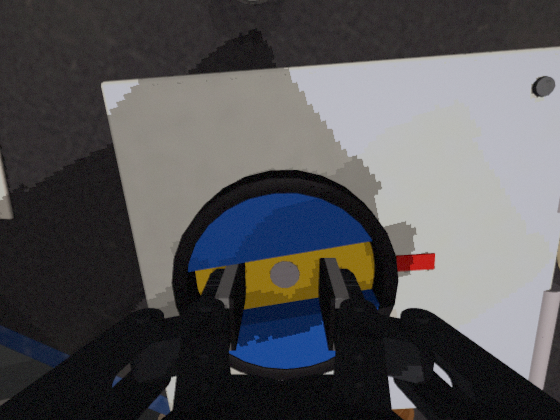

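>>> play_rows --series "40 0 0 0 0 0 2; 40 0 0 0 0 0 2; 40 0 0 0 0 0 2; 40 0 0 0 0 0 0"

```text
clock: 9.65
tcp_pos: [0.447, 0.2757, 0.1062]
orientation: [-0.0, 0.825, 0.565, 0.001]
wrist_force: [0.1, 3.1, 2.2]
finger_gap: 0.0339
```

```bash
cat > tq.py <<'E'
from h import *
from workcell import cams,get_state
q=PB.copy();q[3]=0
t=pan(q,(-130,0,8))[0]; t[2]=.106
delta(t,np.pi/2+PB[2]-np.radians(90));s=get_state();print(s["ft_torque"],s["tau"][5])
E
python3 tq.py
```

```text
t 9.65 tcp [0.447  0.2757 0.1062] F [0.1 3.1 2.2] j [ 0.4   0.31 -0.33  0.93  0.    2.34] gap 0.0339
shift cm [0.02 0.05 0.02] turn [  0.02  -0.06 -10.5 ]
shift in goal axes [0.01 0.05 0.02]
[ 0.68087792 -0.21681876  0.0309744 ] 0.1972061488777399
```

>>> play_rows --series "40 0 0 0 0 0 1.5; 40 0 0 0 0 0 1.5; 40 0 0 0 0 0 0"

```text
clock: 10.02
tcp_pos: [0.4471, 0.2758, 0.1062]
orientation: [-0.0, 0.839, 0.544, 0.001]
wrist_force: [1.8, 5.0, 2.0]
finger_gap: 0.0344
```

```bash
python3 tq.py
python3 - <<'E'
from workcell import cams
import cv2
cv2.imwrite("pics/w8.png",cams.read_camera("wrist")[:,:,::-1])
E
```

```text
t 10.025 tcp [0.4471 0.2758 0.1062] F [1.8 5.  2. ] j [ 0.4   0.31 -0.33  0.93  0.    2.39] gap 0.0344
shift cm [0.01 0.05 0.02] turn [  0.04  -0.07 -13.43]
shift in goal axes [0.   0.05 0.02]
[ 0.91730368 -0.37653784  1.12560149] 1.170341670513153
```

View pics/w8.png

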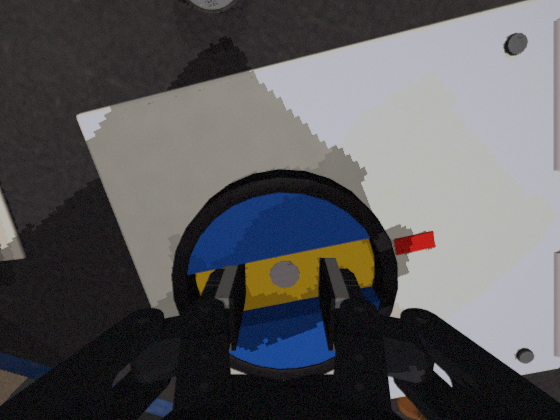

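>>> play_rows --series "40 0 0 0 0 0 -5; 40 0 0 0 0 0 -4.5; 40 0 0 0 0 0 0; 40 0 0 -0.8 0 0 0; 40 0 0 -1.5 0 0 0; 40 0 0 -4 0 0 0; 40 0 0 -5 0 0 0; 40 0 0 0 0 0 0"

```text
clock: 11.08
tcp_pos: [0.4492, 0.2763, 0.2244]
orientation: [0.001, 0.792, 0.611, 0.005]
wrist_force: [0.9, 0.2, -0.8]
finger_gap: 0.0344
```

```bash
python3 tq.py
python3 - <<'E'
from workcell import cams
import cv2
cv2.imwrite("pics/w9.png",cams.read_camera("wrist")[:,:,::-1])
cv2.imwrite("pics/s9.png",cv2.resize(cams.read_camera("scene")[:,:,::-1][130:290,180:350],None,fx=3.5,fy=3.5))
E
```

```text
t 11.075 tcp [0.4492 0.2763 0.2244] F [ 0.9  0.2 -0.8] j [ 0.4   0.22 -0.14  1.2  -0.    2.23] gap 0.0344
shift cm [-0.17 -0.24 11.84] turn [ 0.44 -0.31 -4.03]
shift in goal axes [-0.09 -0.15 11.84]
[-0.03373471 -0.01731671  0.02177073] -0.006541843176819384
```

View pics/w9.png

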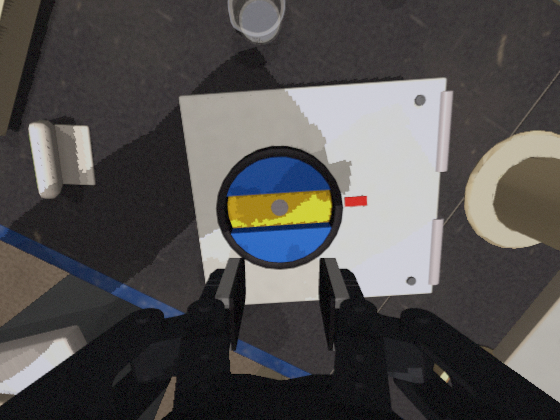

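View pics/s9.png

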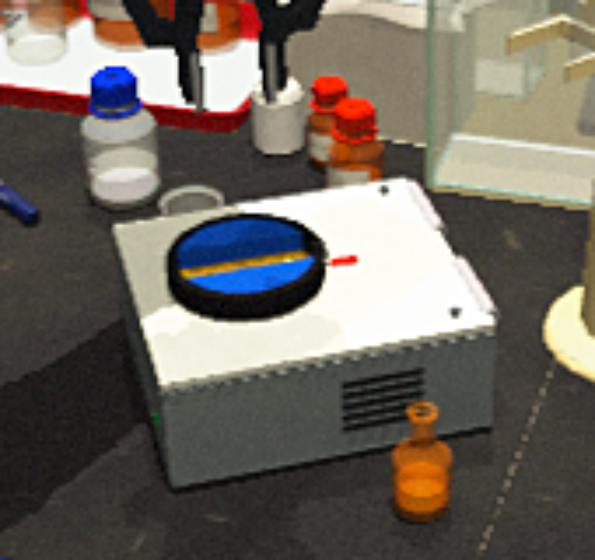

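>>> play_rows --series "40 0 0 0 0 0 0; 40 0 0 0 0 0 0"

```text
clock: 11.42
tcp_pos: [0.446, 0.275, 0.2178]
orientation: [-0.0, 0.792, 0.611, -0.001]
wrist_force: [0.6, -0.2, -0.6]
finger_gap: 0.0343
```

```bash
python3 -c "
from workcell import workorder;print(workorder.hand_in())"
```

```text
the job is handed in; nothing more can be done
None
```

The panel is shut and the fastener is turned to its stop. I handed the job in at about 11.4 s of the 42 s allowed. `hand_in` returned no verdict.

- **Pressing shut:** I found the box and cover from the top and scene cameras (opening about 0.38 rad) and pressed the front of the fastener down with closed fingertips. The fingers stopped moving and the push rose to about 17 N. The shut-panel model then overlaid the top and wrist pictures within about a pixel.
- **Turning the fastener:** I set two slightly parted fingertips in the slot, with almost no force on the way in, and turned them clockwise about the fastener's axis. The moment rose to about 1.1 N m against its 0.12 N m friction, so it was on its stop. I then eased the twist back within the slot's play and lifted straight out.
- **Last checks:** In the last pictures the cover is flat and the slot points at the red mark, within about 0.01 rad of the cover's edge. The beaker and amber flask beside the box stand where they were. I did not take a last top view to check the other bystanders, but the arm never came near them. The fingertips are about 10 cm above the cover, and the wrist force is back to noise level.

No check failed or disagreed. The wrist force read about zero while the cover was swinging shut, and only showed clearly once it was seated.

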